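# Present a reaction card at the end of its ledge

## Task

With a fingertip, slide the ledge's blue end stop aside as far as it goes, towards the robot's side of the ledge. Then push the orange-banded reaction card along its channel until the whole orange band hangs out past the end of the ledge, and at most a finger's width (2 cm) of the white part with it, so that the band can be read. Push only: never lift the card, let it stay lying flat on the ledge, and leave the green-banded card, vials, rack, box and bottle where they stand.

Things in the scene. Friction and masses are not known exactly. Their poses are not given: they have to be found in the camera images.
- ledge: Fixed aluminium ledge on the bench, 360 mm long (its y), 178 mm deep (its x, from -54 to +124 mm), deck top 50 mm above the bench. Origin on the bench beneath the middle of the channel. A straight channel 96 mm wide runs along its y, centred at x = 0, between two dark steel rails 6 mm wide that rise 8 mm above the deck; outside the +x rail is a flat strip with two vials on it. The exit end of the channel is at -y; the other end is open. Its -x side faces the robot.
- ledge_end (a point): Point on the deck's top surface at the exit end edge, mid-channel (50 mm above the bench). Axes as the ledge's: y points back along the channel away from the exit, x across the channel away from the robot, z up.
- stop (a joint): Blue end stop that slides across the exit end along a dark track: 0 to 0.02 at the start (blocking the channel), 0.09 (m) fully aside; it grows as the stop slides towards the ledge's -x. Friction only (1 to 2 N), no spring, stays where left. The blade is 50 mm wide (along x), 6 mm thick, stands 11 mm beyond the deck's end edge and rises 14 mm above the deck; the channel is free from 0.075 on.
- stop_tab (a point): Centre of the black upright tab on the middle of the stop's blade: 18 mm along the ledge's x, 12 mm along its y, standing from 14 to 44 mm above the deck (this point 29 mm above the deck). Push it from its +x side towards the ledge's -x.
- card: Loose white reaction card, a flat plate 90 mm (x) by 120 mm (y) by 6 mm, about 60 to 130 g, with nine grey round wells and an orange band 30 mm wide across its -y end. Origin at the centre of its underside. It lies in the channel with 3 mm play each side, band towards the exit, its front edge 40 to 140 mm short of the end edge at the start. More than 60 mm of overhang tips it off.
- card_front (a point): Middle of the card's front edge (outer edge of the orange band), half-way up its 6 mm thickness. Its y in the frame of ledge_end, turned negative, is the overhang.
- card_rear (a point): Middle of the card's rear edge (white, 6 mm high), half-way up, 120 mm behind card_front: the edge to push against.
- vial_a: Bystander: small vial with red cap, 28 mm across, 45 mm high, standing on the ledge's +x strip. Origin at its foot.
- vial_b: Bystander: small vial with yellow cap, 28 mm across, 45 mm high, standing on the ledge's +x strip. Origin at its foot.
- spare_card: Bystander: card like the first (90 x 120 x 6 mm) but with a green band, lying on the bench to the robot's right, nearer than the rack. Origin at the centre of its underside.
- tube_rack: Bystander: white rack of red-capped tubes, 110 x 210 mm, 102 mm high, on the bench to the robot's right. Origin at the centre of its underside.
- tip_box: Bystander: pipette tip box with blue top, 85 x 120 mm, 67 mm high, on the bench to the robot's left. Origin at the centre of its underside.
- reagent: Bystander: bottle with blue cap, 56 mm across, 100 mm high, on the bench to the robot's left. Origin at its foot.
Not all that is in view belongs to the job. What is shaped like the card but brown or yellow is not meant.

How it is judged:
On the way, in this order (a step that is already met when the one before it is completed fails the run):
1. the end stop is slid aside, with the card still wholly on the ledge (value of joint stop above 0.08 m and y of card_front in the frame of ledge_end above 0 m), for 0.2 s.
2. the card is pushed out until its orange band overhangs (y of card_front in the frame of ledge_end between -0.051 and -0.029 m), for 0.2 s.
At the end, for the whole second after the job is handed in: The stop is within 10 mm of fully aside; the card lies flat (within 0.05 rad) and at rest in its channel on the deck, its front edge 29 to 51 mm beyond the ledge's end (band 30 mm) (all of step 2 and value of joint stop above 0.08 m and angle between card's own z axis and vertical below 0.05 rad and z of card in the frame of ledge_end between -0.004 and 0.004 m and angle between the y axis of card and the y axis of ledge, either way round below 0.1 rad and linear speed of card below 0.01 m/s); the robot touches nothing.
It fails at once if the card is lifted, tipped or falls (z of card in the frame of ledge_end above 0.01 m or z of card in the frame of ledge_end below -0.01 m or angle between card's own z axis and vertical above 0.15 rad).
It fails at once if a vial is moved or tipped (distance of any of vial_a, vial_b from where it was at the start of the episode above 0.02 m or angle between any of vial_a, vial_b's own z axis and vertical above 0.3 rad).
It fails at once if the green-banded card is moved (distance of spare_card from where it was at the start of the episode above 0.02 m or angle between spare_card's own z axis and vertical above 0.3 rad).
It fails at once if the rack, tip box or bottle is moved or tipped (distance of any of tube_rack, tip_box, reagent from where it was at the start of the episode above 0.02 m or angle between any of tube_rack, tip_box, reagent's own z axis and vertical above 0.3 rad).
It also fails if it takes over 51 s, if anything falls off the work surface, if the arm or the gripper's body presses on something with over 40 N, if the wrist force passes 120 N, or if a joint passes its speed limit or range.

## Robot

A 6-joint arm with a two-finger parallel gripper is mounted at the origin on the work surface. World frame = base frame: x ahead of the robot, y to its left, z up, the work surface at z = 0. Lengths are in m, angles in rad, forces in N, time in s.
With the tool pointing down it reaches from about 0.3 to 0.875 m from the base axis. Payload 6.4 kg.
Tool frame: the origin (TCP) lies at the very end of the fingers, on their centre line; the grasp point (between the pads) lies 19 mm behind it; z points along the fingers, x is the direction in which the jaws open and shut, and the axes are right-handed (so a half turn about z gives the same grasp; the last joint's range is limited). The gripper opens to 88 mm and grips with 3 to 60 N. Pads are 18 mm wide; open, the fingers measure 123 mm over their backs; the gripper's body (75 mm by 187 mm) begins 45 mm behind the grasp point.
Start: joints at [-1.369, 0.181, 1.607, -0, 1.354, -0.206], TCP at [0.228, -0.528, 0.239] pointing down, gripper open.
Joint ranges: [-2.99, 2.99], [-0.89, 2.07], [0.3, 2.58], [-1.14, 4.28], [0, 2.63], [-3.12, 3.12]. Speed limits (rad/s): [2.57, 2.57, 3.01, 3.14, 3.14, 3.14].

## Interface

Orientations are given as a rotation vector (axis times angle).
In Python, from station import manip gives the robot as it stands.
- The arm moves only by the shell command python3 -m pendant 'ROWS' [FORCE]. ROWS is text: rows parted by semicolons, each of 7 numbers parted by spaces: the shift along the tool's x, y, z in mm, then the turn, a rotation vector about the tool's x, y, z in rad, then the closure in counts, from 0 (fully open) to 255 (shut). In form: dx dy dz wx wy wz hand; .... A call has exactly 5 rows; each row is the pose to reach, as a shift and turn from the pose commanded when the call began, along the tool's axes at that moment; what a row does not reach only later rows make up. A row lasts 1/12 s, in which the tool goes at most 41.7 mm and 7.16 degrees, less where a joint would pass 70% of its speed; a pose out of reach is approached as far as the arm can. A call with a gripper value outside its range is refused whole. The fingers move at their own pace and stop on an object; FORCE is the grip in N (left out, the last holds). Time passes only in rows, so rows that repeat a pose let the fingers close, or fill a call up. It gives the time, the measured TCP pose, the force and the opening at its end, in the units of the state.
- manip.read_state(): the state, without advancing time (a new reading comes with each control period).
- manip.grab_frame(name): name is "scene" or "top" or "wrist"; returns the picture (400x640x3 uint8, red, green, blue); there is no depth.
- manip.get_calibration(name): a dict with "K" (3x3 intrinsics, pixels), "R" (3x3) and "t" (3): a world point X has camera coordinates R X + t. Camera axes: x right, y down, z forward; pixel columns grow to the right and rows downward; lengths in m; the calibration is good to about 2 mm. A picture is of the moment at which its call begins: read the wrist's pose just before it. get_calibration takes no time and is no camera call; for the wrist camera it gives the pose at the moment of the call.
- manip.close_job(): hands the job in, once; it reports no verdict.
The state is a dict: "time_s": time; "joint_positions": joint angles; "joint_vel": joint speeds; "effort": joint torques, N m; "ee_pos": TCP position; "ee_rot": TCP orientation; "wrist_force": force on the tool from outside, world axes, zero at the start; "ft_torque": the same for the moment, N m; "finger_gap": finger opening in m.
Only numpy, scipy, OpenCV 4.12 (cv2) and the standard library are available. Lean on these libraries where they do the work, as an engineer would, in place of code of your own. Each camera call takes 0.05 s, during which the arm holds its last target. There are 200 camera calls.

## Working session

There is one attempt and no reset: what is moved stays moved. The work goes in short steps, Python scripts to look and compute and a shell command to move; the robot and the scene stay as the last step left them, time stands still between calls to the robot, and variables do not carry over. Pictures are saved under pics/ and viewed, about 8 in all and at most 12, crops included, and the job is handed in when it is done.

```bash
mkdir -p pics; python3 - <<'E'
from station import manip
import cv2,numpy as np
s=manip.read_state();print(s['time_s'],s['ee_pos'],s['ee_rot'],s['finger_gap'])
for n in("top","scene"):
    im=manip.grab_frame(n);cv2.imwrite(f"pics/{n}0.png",im[:,:,::-1]);c=manip.get_calibration(n);print(n,c['K'].round(1).tolist(),(-c['R'].T@c['t']).round(3),c['R'].round(3).tolist())
E
```

```text
0.0 [ 0.22793777 -0.52728825  0.2378161 ] [-2.62414048e+00  1.72497284e+00  1.99050766e-03] 0.08839195841809017
top [[428.9, 0.0, 318.1], [0.0, 428.9, 198.9], [0.0, 0.0, 1.0]] [ 0.437 -0.004  1.536] [[0.005, -1.0, 0.014], [-0.998, -0.006, -0.069], [0.069, -0.014, -0.998]]
scene [[372.8, 0.0, 319.0], [0.0, 372.8, 203.6], [0.0, 0.0, 1.0]] [ 1.002 -0.524  0.838] [[0.756, 0.655, -0.015], [0.481, -0.57, -0.666], [-0.445, 0.496, -0.746]]
```

View pics/top0.png

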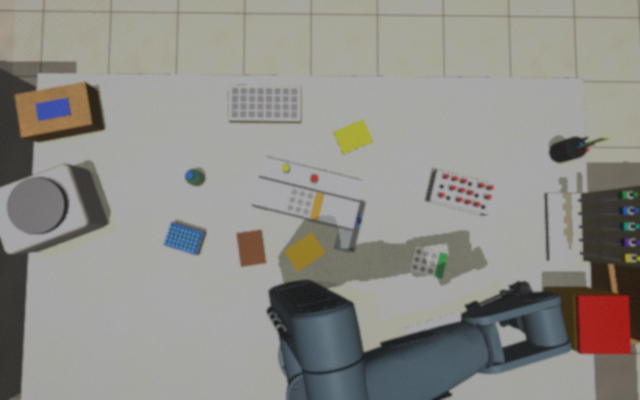

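View pics/scene0.png

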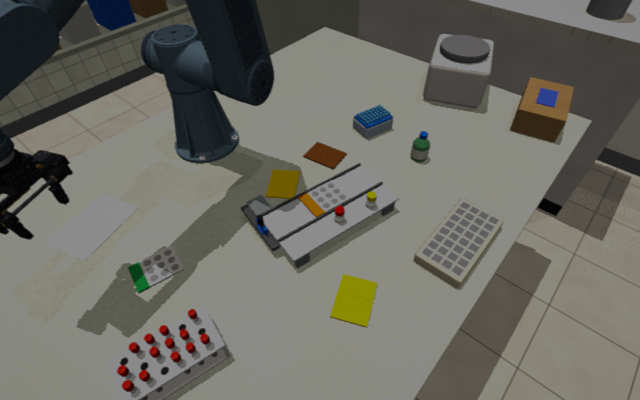

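Top view: the ledge runs from (260,178) to (362,202) and the exit is at its right end. The white card has an orange band at about (317,206), and the blue stop is at about (359,220). Two other items look similar: a brown plate (251,248) and an ochre plate (305,252) on the bench, plus a yellow one (352,137). None of these has wells or lies in the channel. I'll enlarge to confirm.

```bash
python3 - <<'E'
import cv2,numpy as np
a=cv2.imread('pics/top0.png')[150:255,245:375];b=cv2.imread('pics/scene0.png')[160:270,235:405]
a=cv2.resize(a,None,fx=3,fy=3,interpolation=2);b=cv2.resize(b,None,fx=2.3,fy=2.3,interpolation=2)
c=np.zeros((max(a.shape[0],b.shape[0]),a.shape[1]+b.shape[1],3),np.uint8);c[:a.shape[0],:a.shape[1]]=a;c[:b.shape[0],a.shape[1]:]=b
print(c.shape);cv2.imwrite('pics/crop1.png',c)
E
```

```text
(315, 781, 3)
```

View pics/crop1.png

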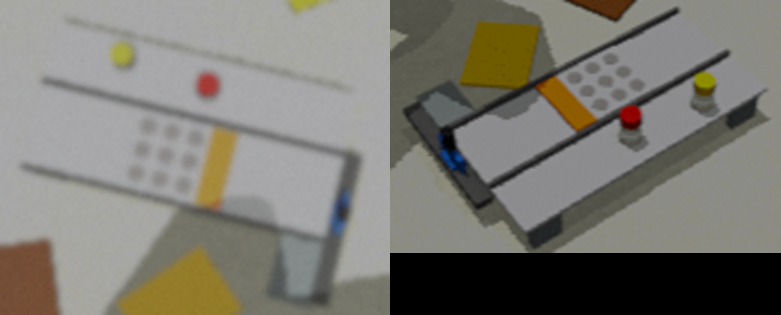

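The crop confirms it: the white card has nine wells and an orange band and sits between the rails. The blue stop with its black tab is at crop (341,212), at the right end. Next I'll measure.

```bash
cat > h.py <<'E'
import cv2,numpy as np
from station import manip
def ray(n,uv,z,c=None):
    c=c or manip.get_calibration(n);K,R,t=c['K'],c['R'],c['t'];o=-R.T@t
    uv=np.atleast_2d(np.asarray(uv,float));d=np.c_[(uv-K[[0,1],[2,2]])/K[[0,1],[0,1]],np.ones(len(uv))]@R
    return o+d*((z-o[2])/d[:,2])[:,None]
def proj(n,X,c=None):
    c=c or manip.get_calibration(n);p=np.atleast_2d(X)@c['R'].T+c['t'];p=p@c['K'].T;return p[:,:2]/p[:,2:]
def mask(im,lo,hi):return cv2.inRange(cv2.cvtColor(im,cv2.COLOR_BGR2HSV),lo,hi)
E
python3 - <<'E'
from h import *
im=cv2.imread('pics/top0.png');g=cv2.cvtColor(im,cv2.COLOR_BGR2GRAY).astype(float)
# rails: darkest row near guess line
def rail(a,b):
    P=[]
    for u in range(int(a[0])+3,int(b[0])-8):
        v0=a[1]+(u-a[0])*(b[1]-a[1])/(b[0]-a[0]);r=np.arange(int(v0)-3,int(v0)+5);w=np.clip(130-g[r,u],0,None)
        if w.sum()>20:P.append((u,(w*r).sum()/w.sum()))
    return ray('top',P,.057)[:,:2]
A=rail((259.3,176.7),(365,201.7));B=rail((252.3,205.7),(353.3,229))
def fit(P):
    l=cv2.fitLine(P.astype(np.float32),cv2.DIST_HUBER,0,.01,.01).ravel();d=l[:2]*np.sign(l[1]);return d,l[2:]
dA,pA=fit(A);dB,pB=fit(B)
print('A',len(A),dA,np.degrees(np.arctan2(-dA[0],dA[1])),'B',len(B),dB,np.degrees(np.arctan2(-dB[0],dB[1])))
y=dA+dB;y/=np.linalg.norm(y);x=np.array([y[1],-y[0]])
print('y',y,'x',x,'railgap',(pA-pB)@x,'mid x',(pA+pB)@x/2)
m=(pA+pB)@x/2
def L(n,uv,z):
    P=ray(n,uv,z)[:,:2];return np.c_[P@x-m,P@y].round(4).tolist()
for n,roi in(('top',(245,375,150,232)),('scene',(235,405,160,270))):
    I=cv2.imread(f'pics/{n}0.png')
    for nm,lo,hi,z in(('orange',(10,130,90),(25,255,255),.056),('blue',(105,120,40),(125,255,255),.064)):
        M=mask(I,lo,hi);Z=np.zeros_like(M);Z[roi[2]:roi[3],roi[0]:roi[1]]=M[roi[2]:roi[3],roi[0]:roi[1]]
        k,lab,st,ce=cv2.connectedComponentsWithStats(Z)
        for i in range(1,k):
            if st[i,4]>8:
                q=cv2.boxPoints(cv2.minAreaRect(np.argwhere(lab==i)[:,::-1].astype(np.float32)))
                print(n,nm,ce[i].round(1),st[i,4],L(n,[ce[i]],z),L(n,q,z))
for nm,uv,z in(('end+x',(365,201.7),.058),('+x rail start',(259.3,176.7),.058),('-x rail start',(252.3,205.7),.058),('red',(314,178.3),.095),('yel',(285.7,168),.095),('deck corner -x end',(353.3,229),.058),('trackouter',(354,250.7),.05)):print(nm,L('top',[uv],z))
for nm,uv,z in(('tabtop',(235+(448-390)/2.3,160+130/2.3),.094),('-x rail end',(235+(448-390)/2.3,160+125/2.3),.058),('+x rail end',(235+(494-390)/2.3,160+184/2.3),.058)):print('scene',nm,L('scene',[uv],z))
E
```

```text
A 19 [0.23998767 0.97077596] -13.885812 B 51 [0.2426074  0.97012454] -14.040482
y [0.24129775 0.9704512 ] x [ 0.9704512  -0.24129775] railgap 0.10337326 mid x 0.5036415
top orange [316.7 206. ] 155 [[0.0004, 0.1061]] [[-0.0422, 0.1165], [0.0426, 0.1169], [0.0426, 0.0959], [-0.0421, 0.0956]]
top blue [357.1 223.9] 10 [[-0.0255, -0.0435]] [[-0.0276, -0.0366], [-0.0192, -0.0416], [-0.0242, -0.0499], [-0.0325, -0.0449]]
scene orange [282.7 183.3] 774 [[-0.1122, 0.0844]] [[-0.1014, 0.0183], [-0.2007, 0.0957], [-0.1266, 0.1536], [-0.0341, 0.0732]]
scene orange [311.  204.6] 254 [[0.007, 0.1048]] [[-0.0357, 0.0889], [-0.0462, 0.1182], [0.0497, 0.1206], [0.0583, 0.0928]]
scene blue [261.6 228.2] 86 [[0.0051, -0.0515]] [[-0.0286, -0.0641], [-0.0349, -0.0445], [0.0277, -0.0407], [0.0332, -0.0596]]
end+x [[0.0559, -0.0522]]
+x rail start [[0.0495, 0.3234]]
-x rail start [[-0.0535, 0.321]]
red [[0.0868, 0.1378]]
yel [[0.097, 0.2391]]
deck corner -x end [[-0.0455, -0.0356]]
trackouter [[-0.1171, -0.0567]]
scene tabtop [[-0.0078, -0.0438]]
scene -x rail end [[-0.0438, -0.0292]]
scene +x rail end [[0.0628, -0.0296]]
```

```bash
cat >> h.py <<'E'
from scipy.spatial.transform import Rotation as Ro
Y=np.array([0.2413,0.97045]);X=np.array([0.97045,-0.2413]);M0=0.5036;YE=-0.038
def W(lx,ly,z):return np.r_[(M0+lx)*X+ly*Y,z]
def led(p):p=np.asarray(p);return np.array([p[:2]@X-M0,p[:2]@Y-YE,p[2]])  # x, y from end edge
def where():
    s=manip.read_state();R=Ro.from_rotvec(s['ee_rot']).as_matrix();print('t',round(s['time_s'],2),'ledge xyz mm',(led(s['ee_pos'])*1e3).round(1),'F',np.round(s['wrist_force'],1),'gap',round(s['finger_gap'],4));return s,R
def to(lx,ly,z):  # ledge mm, y from end; prints tool shift mm
    s,R=where();t=W(lx/1e3,ly/1e3+YE,z/1e3);print('tool shift',((R.T@(t-s['ee_pos']))*1e3).round(1))
    a=np.arctan2(*(R[:2,0]@np.c_[Y,X]));print('tool x vs ledge x deg',np.degrees(a).round(2),'tilt',R[:,2].round(3));print('wz for +x',-a if R[2,2]>0 else a)
E
python3 -c "
from h import *
to(60,-14,150);print(W(.06,-.052,.15))"
```

```text
t 0.1 ledge xyz mm [-155.1 -418.8  238. ] F [-0.1  0.1  0.2] gap 0.088
tool shift [-191.3 -416.5   88.4]
tool x vs ledge x deg -52.67 tilt [-0.     0.001 -1.   ]
wz for +x -0.9192521432655227
[ 0.53439802 -0.18646008  0.15      ]
```

```bash
python3 -m pendant '-35 -75 0 0 0 -0.12 255;-70 -150 0 0 0 -0.24 255;-100 -220 0 0 0 -0.36 255;-130 -290 0 0 0 -0.48 255;-191 -416 0 0 0 -0.6 255' 20; python3 -c "
from h import *
to(60,-14,150)"
```

```text
time_s: 0.52
ee_pos: [0.3685, -0.3716, 0.2384]
ee_rot: [-3.02, 0.865, 0.001]
wrist_force: [0.7, -0.3, 0.1]
finger_gap: 0.0572
t 0.52 ledge xyz mm [ -56.4 -233.7  238.4] F [ 0.7 -0.3  0.1] gap 0.0572
tool shift [  42.9 -244.9   88.4]
tool x vs ledge x deg -18.0 tilt [-0.  0. -1.]
wz for +x -0.31408084275830517
```

```bash
python3 -m pendant '8 -40 0 0 0 -0.11 255;15 -80 0 0 0 -0.21 255;22 -120 0 0 0 -0.31 255;28 -160 10 0 0 -0.314 255;35 -200 20 0 0 -0.314 255'; python3 -c "
from h import *
to(60,-14,150)"
```

```text
time_s: 0.93
ee_pos: [0.5052, -0.2212, 0.219]
ee_rot: [3.117, -0.389, 0.002]
wrist_force: [1.0, -0.5, 0.0]
finger_gap: 0.0239
t 0.93 ledge xyz mm [ 40.1 -54.8 219. ] F [ 1.  -0.5  0. ] gap 0.0239
tool shift [ 19.7 -40.9  69. ]
tool x vs ledge x deg -0.26 tilt [ 0.001 -0.001 -1.   ]
wz for +x -0.004522738817355522
```

```bash
python3 -m pendant '5 -10 20 0 0 0 255;12 -22 40 0 0 0 255;20 -32 60 0 0 0 255;20 -34 69 0 0 0 255;20 -34 69 0 0 0 255'; python3 - <<'E'
from h import *
to(60,-14,150)
im=manip.grab_frame('wrist')[:,:,::-1];cv2.imwrite('pics/w1.png',im)
a=manip.grab_frame('top')[:,:,::-1];cv2.imwrite('pics/t1.png',a)
c=manip.get_calibration('wrist');np.save('c1.npy',c,allow_pickle=True)
for nm,p in(('end',W(0,YE,.05)),('tab',W(0,YE-.014,.094)),('tcp',manip.read_state()['ee_pos'])):print(nm,proj('wrist',p))
E
```

```text
time_s: 1.35
ee_pos: [0.5301, -0.1933, 0.1468]
ee_rot: [-3.115, 0.388, 0.008]
wrist_force: [-1.1, 0.2, 0.4]
finger_gap: 0.0004
t 1.35 ledge xyz mm [ 57.5 -21.7 146.8] F [-1.1  0.2  0.4] gap 0.0004
tool shift [ 2.5 -7.7 -3.2]
tool x vs ledge x deg -0.22 tilt [-0.005  0.003 -1.   ]
wz for +x -0.0039115388342457315
end [[237.58733549 170.62303403]]
tab [[223.60970437 205.44692483]]
tcp [[315.89546935 257.17031964]]
```

View pics/w1.png

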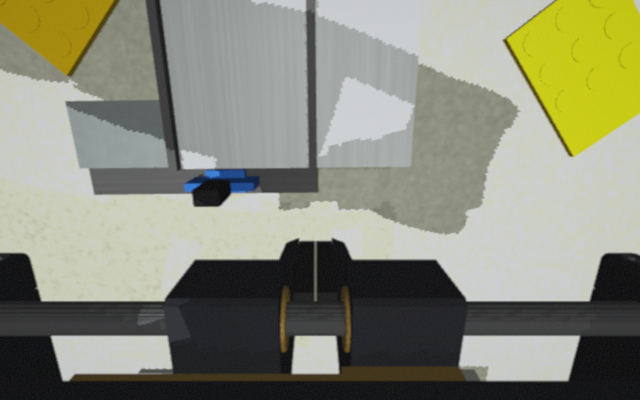

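```bash
python3 - <<'E'
from h import *
c=np.load('c1.npy',allow_pickle=True).item()
for nm,uv,z in(('end edge mid',(243,168),.05),('rail+ end',(314,167),.058),('rail- end',(172,168),.058),('rail+ up',(310,10),.058),('rail- up',(153,10),.058),('blade L front',(185,190),.064),('blade R front',(259,189),.064),('tab top near L',(194,206),.094),('tab top R',(222,206),.094),('tab far R',(231,180),.094)):
    print(nm,(led(ray('wrist',uv,z,c)[0])*1e3).round(1))
im=cv2.imread('pics/w1.png')[150:225,150:350];cv2.imwrite('pics/w1c.png',cv2.resize(im,None,fx=4,fy=4,interpolation=2))
E
```

```text
end edge mid [ 4.2  2.  50. ]
rail+ end [58.1  3.9 58. ]
rail- end [-46.    3.8  58. ]
rail+ up [ 56.2 106.4  58. ]
rail- up [-45. 107.  58.]
blade L front [-36.  -11.3  64. ]
blade R front [ 18.  -10.9  64. ]
tab top near L [-19.1 -14.3  94. ]
tab top R [ -1.1 -14.4  94. ]
tab far R [ 6.   2.7 94. ]
```

View pics/w1c.png

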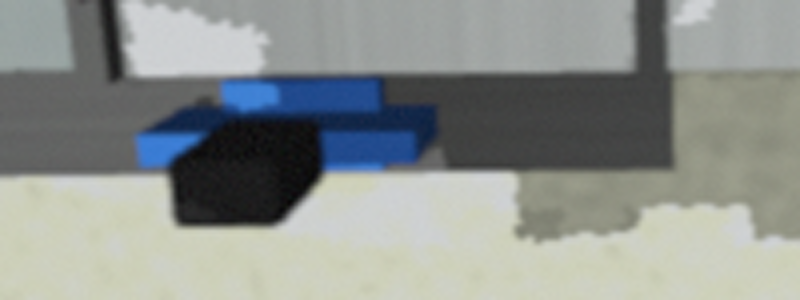

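```bash
python3 -m pendant '0 0 0 0 0 0 255;0 0 0 0 0 0 255;0 0 0 0 0 0 255;0 0 0 0 0 0 255;0 0 0 0 0 0 255'; python3 - <<'E'
from h import *
to(35,-11,110)
c=manip.get_calibration('wrist');np.save('c1.npy',c,allow_pickle=True)
im=manip.grab_frame('wrist')[:,:,::-1];cv2.imwrite('pics/w2.png',im)
cv2.imwrite('pics/w2c.png',cv2.resize(im[140:240,150:350],None,fx=4,fy=4,interpolation=2))
E
```

```text
time_s: 1.87
ee_pos: [0.5318, -0.1953, 0.1504]
ee_rot: [3.117, -0.391, 0.001]
wrist_force: [-0.6, 0.8, -0.7]
finger_gap: 0.0008
t 1.87 ledge xyz mm [ 59.6 -23.2 150.4] F [-0.6  0.8 -0.7] gap 0.0008
tool shift [-24.7 -12.1  40.3]
tool x vs ledge x deg -0.33 tilt [ 0.001 -0.001 -1.   ]
wz for +x -0.005808913059422345
```

View pics/w2c.png

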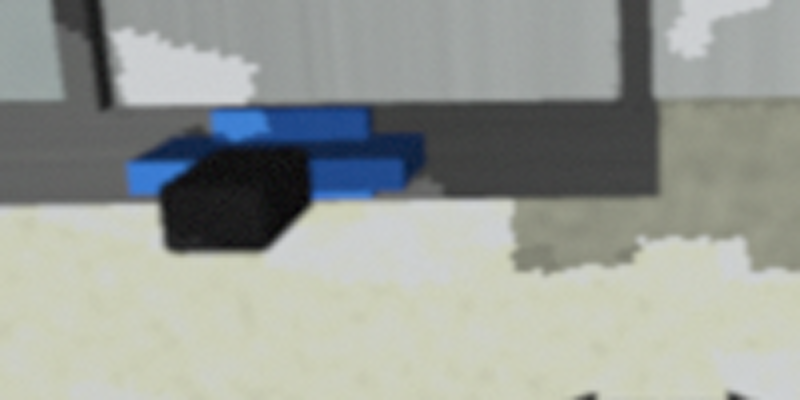

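```bash
python3 - <<'E'
from h import *
c=np.load('c1.npy',allow_pickle=True).item()
for nm,uv,z in(('end edge mid',(350,103),.05),('rail+ end in/out',(620,103),.058),('',(654,103),.058),('rail- end in',(103,106),.058),('blade L front',(128,160),.064),('blade R front',(405,160),.064),('blade R back',(425,135),.064),('tab near L top',(165,250),.094),('tab near R top',(266,250),.094),('tab near L',(163,190),.094),('tab R base',(309,190),.064)):
    print(nm,(led(ray('wrist',(uv[0]/4+150,uv[1]/4+140),z,c)[0])*1e3).round(1))
E
```

```text
end edge mid [ 0.8  3.7 50. ]
rail+ end in/out [52.1  4.9 58. ]
 [58.4  4.8 58. ]
rail- end in [-42.6   4.9  58. ]
blade L front [-36.7  -3.9  64. ]
blade R front [13.3 -4.2 64. ]
blade R back [17.2  0.4 64. ]
tab near L top [-20.1 -11.9  94. ]
tab near R top [ -3.9 -12.   94. ]
tab near L [-19.3  -2.   94. ]
tab R base [-4.5 -9.7 64. ]
```

```bash
sed -i 's/M0=0.5036;YE=-0.038/M0=0.5081;YE=-0.034/' h.py; python3 -c "
from h import *
to(30,-10,74)"
```

```text
t 1.92 ledge xyz mm [ 55.  -27.1 150.2] F [0.  0.1 0. ] gap 0.0004
tool shift [-25.2 -17.   76.2]
tool x vs ledge x deg -0.32 tilt [ 0.001 -0.    -1.   ]
wz for +x -0.005621294797477537
```

```bash
python3 -m pendant '-10 -6 15 0 0 -0.005 255;-25 -17 35 0 0 -0.005 255;-25 -17 55 0 0 -0.005 255;-25 -17 70 0 0 -0.005 255;-25 -17 76 0 0 -0.005 255'; python3 -m pendant '-5 0 0 0 0 0 255;-10 0 0 0 0 0 255;-15 0 0 0 0 0 255;-20 0 0 0 0 0 255;-25 0 0 0 0 0 255'; python3 -c "
from h import *
to(-57,-10,74)"
```

```text
time_s: 2.33
ee_pos: [0.5102, -0.1713, 0.0717]
ee_rot: [-3.117, 0.382, 0.005]
wrist_force: [0.4, 0.3, -0.7]
finger_gap: 0.0003
time_s: 2.75
ee_pos: [0.4875, -0.1666, 0.0747]
ee_rot: [3.117, -0.382, 0.003]
wrist_force: [0.7, -0.2, 0.4]
finger_gap: 0.0003
t 2.75 ledge xyz mm [  5.2 -10.   74.7] F [ 0.7 -0.2  0.4] gap 0.0003
tool shift [-62.2   0.    0.6]
tool x vs ledge x deg -0.03 tilt [ 0.002 -0.001 -1.   ]
wz for +x -0.00044279925523669497
```

```bash
python3 -m pendant '-6 0 0 0 0 0 255;-12 0 0 0 0 0 255;-18 0 0 0 0 0 255;-24 0 0 0 0 0 255;-30 0 0 0 0 0 255';python3 -m pendant '-6 0 0 0 0 0 255;-12 0 0 0 0 0 255;-18 0 0 0 0 0 255;-22 0 0 0 0 0 255;-25 0 0 0 0 0 255'; python3 -c "
from h import *
to(-57,-10,74)"
```

```text
time_s: 3.17
ee_pos: [0.4579, -0.159, 0.074]
ee_rot: [3.118, -0.382, 0.001]
wrist_force: [2.1, -1.4, 1.9]
finger_gap: 0.0005
time_s: 3.58
ee_pos: [0.4334, -0.1527, 0.0737]
ee_rot: [-3.118, 0.382, 0.0]
wrist_force: [1.0, -1.5, 0.6]
finger_gap: 0.0003
t 3.58 ledge xyz mm [-50.6  -9.7  73.7] F [ 1.  -1.5  0.6] gap 0.0003
tool shift [-6.4  0.4 -0.3]
tool x vs ledge x deg -0.02 tilt [-0.  0. -1.]
wz for +x -0.0004049586655105469
```

```bash
python3 -m pendant '-2 0 0 0 0 0 255;-3 0 0 0 0 0 255;-4 0 0 0 0 0 255;-5 0 0 0 0 0 255;-6 0 0 0 0 0 255';python3 -m pendant '-1 0 0 0 0 0 255;-2 0 0 0 0 0 255;-3 0 0 0 0 0 255;-4 0 0 0 0 0 255;-4 0 0 0 0 0 255'; python3 -c "
from h import *
to(-57,-10,74)"
```

```text
time_s: 4.0
ee_pos: [0.4282, -0.1514, 0.0737]
ee_rot: [-3.118, 0.382, 0.0]
wrist_force: [1.2, -0.6, -0.5]
finger_gap: 0.0004
time_s: 4.42
ee_pos: [0.4241, -0.1504, 0.0737]
ee_rot: [-3.118, 0.382, 0.0]
wrist_force: [0.4, -0.7, 0.1]
finger_gap: 0.0006
t 4.42 ledge xyz mm [-60.2  -9.6  73.7] F [ 0.4 -0.7  0.1] gap 0.0006
tool shift [ 3.2  0.4 -0.3]
tool x vs ledge x deg -0.02 tilt [-0.  0. -1.]
wz for +x -0.000323452307652306
```

```bash
python3 - <<'E'
from h import *
a=manip.grab_frame('wrist')[:,:,::-1];b=manip.grab_frame('scene')[:,:,::-1][160:270,225:405]
a=cv2.resize(a[60:340,80:480],None,fx=1,fy=1);b=cv2.resize(b,None,fx=2.2,fy=2.2,interpolation=2)
c=np.zeros((280,800,3),np.uint8);c[:,:400]=a;c[:242,400:796]=b;cv2.imwrite('pics/c3.png',c)
E
```

```text
(no output)
```

View pics/c3.png

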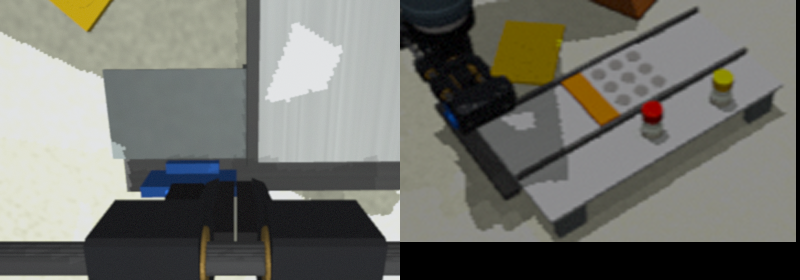

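The stop has moved with the finger. Its blade now spans crop x 140–237, and the track ends at about 127, so some travel is left. I'll keep pushing until the force rises.

```bash
for i in 1; do python3 -m pendant '-1 0 0 0 0 0 255;-2 0 0 0 0 0 255;-4 0 0 0 0 0 255;-6 0 0 0 0 0 255;-7 0 0 0 0 0 255'; done;python3 -m pendant '-1 0 0 0 0 0 255;-2 0 0 0 0 0 255;-3 0 0 0 0 0 255;-4 0 0 0 0 0 255;-4 0 0 0 0 0 255'; python3 -c "
from h import *
to(-57,-10,74)"
```

```text
time_s: 4.93
ee_pos: [0.4182, -0.1491, 0.074]
ee_rot: [3.118, -0.383, 0.004]
wrist_force: [7.3, -1.2, -4.6]
finger_gap: 0.0004
time_s: 5.35
ee_pos: [0.4177, -0.1493, 0.0748]
ee_rot: [3.116, -0.384, 0.016]
wrist_force: [18.2, -0.7, -11.9]
finger_gap: 0.0003
t 5.35 ledge xyz mm [-66.7 -10.1  74.8] F [ 18.2  -0.7 -11.9] gap 0.0003
tool shift [ 9.7 -0.1  0.9]
tool x vs ledge x deg -0.09 tilt [ 0.01  -0.003 -1.   ]
wz for +x -0.0016457236836741394
```

```bash
python3 -m pendant '6 0 0 0 0 0 255;12 0 0 0 0 0 255;20 0 -20 0 0 0 255;24 0 -50 0 0 0 255;28 0 -80 0 0 0 255'; python3 -c "
from h import *
to(0,190,140)"
```

```text
time_s: 5.77
ee_pos: [0.4397, -0.1539, 0.1536]
ee_rot: [-3.116, 0.382, 0.007]
wrist_force: [-0.1, -0.4, -0.2]
finger_gap: 0.0004
t 5.77 ledge xyz mm [-44.2  -9.2 153.6] F [-0.1 -0.4 -0.2] gap 0.0004
tool shift [  44.2 -199.2   13.7]
tool x vs ledge x deg -0.02 tilt [-0.004  0.002 -1.   ]
wz for +x -0.0003033158032251159
```

```bash
python3 -m pendant '8 -38 0 0 0 0 255;16 -76 0 0 0 0 255;25 -115 0 0 0 0 255;35 -155 5 0 0 0 255;44 -199 10 0 0 0 255';python3 -m pendant '0 0 0 0 0 0 255;0 0 0 0 0 0 255;0 0 0 0 0 0 255;0 0 0 0 0 0 255;0 0 0 0 0 0 255'; python3 - <<'E'
from h import *
to(0,280,100)
c=manip.get_calibration('wrist');np.save('c1.npy',c,allow_pickle=True)
im=manip.grab_frame('wrist')[:,:,::-1];cv2.imwrite('pics/w4.png',im)
print(proj('wrist',W(0,YE+.248,.056),c))
E
```

```text
time_s: 6.18
ee_pos: [0.5306, 0.0263, 0.1442]
ee_rot: [3.118, -0.383, -0.0]
wrist_force: [-0.1, -0.2, -0.5]
finger_gap: 0.0005
time_s: 6.6
ee_pos: [0.5297, 0.0234, 0.1442]
ee_rot: [3.118, -0.385, -0.0]
wrist_force: [-1.2, -0.0, 0.1]
finger_gap: 0.0009
t 6.6 ledge xyz mm [  0.3 184.5 144.2] F [-1.2 -0.   0.1] gap 0.0009
tool shift [ -0.6 -95.5  44.2]
tool x vs ledge x deg -0.13 tilt [-0. -0. -1.]
wz for +x -0.0022727506356783733
[[314.88705193 116.10519395]]
```

View pics/w4.png

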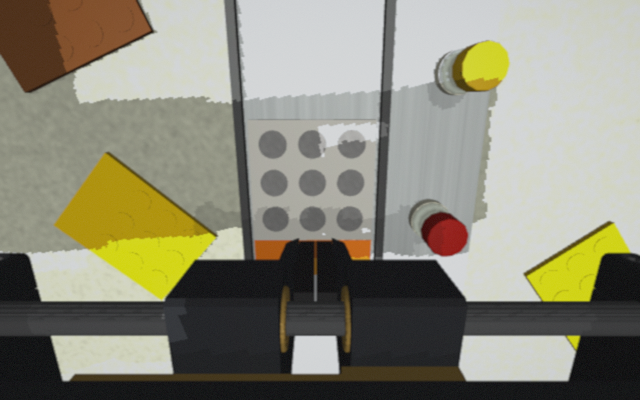

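The wrist picture shows the card's rear edge at row 120, columns 249–380, between the rails. The orange band starts at row 240.

```bash
python3 - <<'E'
from h import *
c=np.load('c1.npy',allow_pickle=True).item()
for nm,uv,z in(('rear L',(249,120.5),.056),('rear R',(381,120.5),.056),('band start',(312,240),.056),('rail- in',(244.5,120),.058),('rail+ in',(382,120),.058),('rail- in far',(240,10),.058),('rail+ in far',(386,10),.058),('red cap',(445,234),.095),('yel cap',(481,66),.095)):
    print(nm,(led(ray('wrist',uv,z,c)[0])*1e3).round(1))
to(0,275,60)
E
```

```text
rear L [-45.7 245.2  56. ]
rear R [ 45.8 244.9  56. ]
band start [ -2.5 155.6  56. ]
rail- in [-48.3 245.6  58. ]
rail+ in [ 46.1 245.3  58. ]
rail- in far [-46.9 312.9  58. ]
rail+ in far [ 44.9 312.7  58. ]
red cap [ 82.7 176.3  95. ]
yel cap [ 91.8 275.9  95. ]
t 6.65 ledge xyz mm [  0.4 184.6 144.3] F [-0.5  0.  -0.1] gap 0.0004
tool shift [ -0.6 -90.5  84.3]
tool x vs ledge x deg -0.14 tilt [-0. -0. -1.]
wz for +x -0.002423233162379186
```

```bash
python3 -m pendant '0 -40 0 0 0 0 255;-1 -80 20 0 0 0 255;-1 -88 45 0 0 0 255;-1 -88 65 0 0 0 255;-1 -88 78 0 0 0 255';python3 -m pendant '0 0 3 0 0 0 255;0 0 6 0 0 0 255;0 0 9 0 0 0 255;0 0 10 0 0 0 255;0 0 10 0 0 0 255'; python3 - <<'E'
from h import *
to(0,245,53)
E
```

```text
time_s: 7.07
ee_pos: [0.5492, 0.1102, 0.0642]
ee_rot: [3.118, -0.382, -0.004]
wrist_force: [-0.8, 0.3, -0.1]
finger_gap: 0.0001
time_s: 7.48
ee_pos: [0.5511, 0.1098, 0.057]
ee_rot: [-3.118, 0.384, -0.002]
wrist_force: [0.5, 0.1, 0.0]
finger_gap: 0.0003
t 7.48 ledge xyz mm [2.000e-01 2.735e+02 5.700e+01] F [0.5 0.1 0. ] gap 0.0003
tool shift [-0.2 28.5  4. ]
tool x vs ledge x deg -0.06 tilt [ 0.001 -0.    -1.   ]
wz for +x -0.0011117233995664633
```

```bash
python3 -m pendant '0 0 1 0 0 0 255;0 0 2 0 0 0 255;0 0 3 0 0 0 255;0 0 4 0 0 0 255;0 0 4 0 0 0 255'; python3 -m pendant '0 5 0 0 0 0 255;0 10 0 0 0 0 255;0 14 0 0 0 0 255;0 14 0 0 0 0 255;0 14 0 0 0 0 255';python3 - <<'E'
from h import *
to(0,245,53)
E
```

```text
time_s: 7.9
ee_pos: [0.5503, 0.1104, 0.052]
ee_rot: [3.118, -0.382, -0.0]
wrist_force: [0.2, 0.2, 0.0]
finger_gap: 0.0006
time_s: 8.32
ee_pos: [0.547, 0.0963, 0.0522]
ee_rot: [-3.118, 0.384, -0.0]
wrist_force: [-0.6, 0.2, -0.0]
finger_gap: 0.0006
t 8.32 ledge xyz mm [ -0.5 259.4  52.2] F [-0.6  0.2 -0. ] gap 0.0006
tool shift [ 0.5 14.4 -0.8]
tool x vs ledge x deg -0.07 tilt [ 0.  0. -1.]
wz for +x -0.0011414530076070879
```

```bash
python3 -m pendant '0 3 0 0 0 0 255;0 7 0 0 0 0 255;0 12 0 0 0 0 255;0 17 0 0 0 0 255;0 22 0 0 0 0 255'; python3 -m pendant '0 5 0 0 0 0 255;0 10 0 0 0 0 255;0 15 0 0 0 0 255;0 20 0 0 0 0 255;0 25 0 0 0 0 255';python3 -m pendant '0 5 0 0 0 0 255;0 10 0 0 0 0 255;0 15 0 0 0 0 255;0 20 0 0 0 0 255;0 25 0 0 0 0 255';python3 - <<'E'
from h import *
to(0,150,52)
a=manip.grab_frame('top')[:,:,::-1];s=manip.grab_frame('scene')[:,:,::-1]
cv2.imwrite('pics/t5.png',a);cv2.imwrite('pics/s5.png',s)
for n,I,r in(('top',a,(245,375,150,232)),('scene',s,(235,405,160,270))):
    M=mask(I,(8,110,60),(25,255,255));print(n,[ (st.tolist(),ce.round(1)) for st,ce in zip(*[v[1:] for v in cv2.connectedComponentsWithStats(M[r[2]:r[3],r[0]:r[1]])[2:]]) if st[4]>10])
E
```

```text
time_s: 8.73
ee_pos: [0.5416, 0.0749, 0.0522]
ee_rot: [-3.118, 0.382, -0.0]
wrist_force: [0.4, 0.8, -0.1]
finger_gap: -0.0
time_s: 9.15
ee_pos: [0.5356, 0.0506, 0.0522]
ee_rot: [-3.118, 0.382, -0.0]
wrist_force: [-0.7, 1.3, 1.1]
finger_gap: 0.0003
time_s: 9.57
ee_pos: [0.5295, 0.0264, 0.0521]
ee_rot: [-3.118, 0.382, 0.0]
wrist_force: [0.1, 1.3, 0.3]
finger_gap: 0.0004
t 9.57 ledge xyz mm [ -0.6 187.4  52.1] F [0.1 1.3 0.3] gap 0.0004
tool shift [ 0.6 37.4  0.1]
tool x vs ledge x deg -0.01 tilt [-0.  0. -1.]
wz for +x -0.00025768050665362236
top [([85, 49, 13, 25, 183], array([91.1, 61. ]))]
scene [([36, 9, 29, 28, 482], array([51.2, 19. ])), ([132, 36, 9, 6, 28], array([135.8,  39. ])), ([42, 43, 27, 26, 293], array([55. , 55.7]))]
```

```bash
python3 -m pendant '0 5 0 0 0 0 255;0 10 0 0 0 0 255;0 15 0 0 0 0 255;0 20 0 0 0 0 255;0 25 0 0 0 0 255';python3 -m pendant '0 5 0 0 0 0 255;0 10 0 0 0 0 255;0 15 0 0 0 0 255;0 20 0 0 0 0 255;0 25 0 0 0 0 255';python3 -m pendant '0 5 0 0 0 0 255;0 10 0 0 0 0 255;0 15 0 0 0 0 255;0 18 0 0 0 0 255;0 20 0 0 0 0 255';python3 - <<'E'
from h import *
s,_=where()
print('first', (led(ray('top',(316.7,206),.056)[0])*1e3).round(1),'mid',(led(ray('top',(336.1,211),.056)[0])*1e3).round(1))
a=manip.grab_frame('top')[:,:,::-1];b=manip.grab_frame('scene')[:,:,::-1]
cv2.imwrite('pics/t6.png',a)
for n,I,r in(('top',a,(245,375,150,232)),):
    M=mask(I,(8,110,60),(25,255,255));
    for st,ce in zip(*[v[1:] for v in cv2.connectedComponentsWithStats(M[r[2]:r[3],r[0]:r[1]])[2:]]):
        if st[4]>10:print(n,st,ce,(led(ray(n,ce+[r[0],r[2]],.056)[0])*1e3).round(1))
c=np.hstack([cv2.resize(a[160:260,270:390],(396,330),interpolation=2),cv2.resize(b[150:270,225:369],(396,330),interpolation=2)]);cv2.imwrite('pics/c6.png',c)
E
```

```text
time_s: 10.08
ee_pos: [0.5233, 0.0021, 0.052]
ee_rot: [3.118, -0.382, -0.0]
wrist_force: [-0.5, -0.2, 0.0]
finger_gap: 0.0005
time_s: 10.5
ee_pos: [0.5174, -0.0222, 0.0521]
ee_rot: [3.118, -0.382, -0.0]
wrist_force: [-0.2, 0.1, 0.4]
finger_gap: 0.0001
time_s: 10.92
ee_pos: [0.5126, -0.0415, 0.0522]
ee_rot: [3.118, -0.383, -0.0]
wrist_force: [0.5, 0.6, 0.0]
finger_gap: 0.0006
t 10.92 ledge xyz mm [ -0.6 117.4  52.2] F [0.5 0.6 0. ] gap 0.0006
first [ -4.1 139.9  56. ] mid [-4.3 70.8 56. ]
top [105  54  13  26 206] [111.11165049  66.19902913] [-4.7 -0.6 56. ]
```

View pics/c6.png

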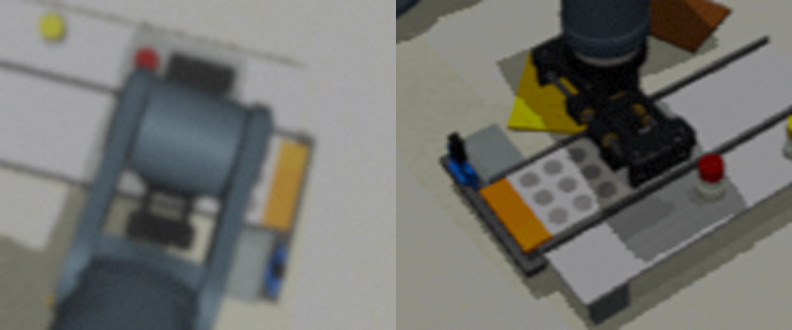

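The stop is aside at left crop (275,265). The band is just past the edge: band centre gives front ≈ −12 mm, and the fingertip position gives −11.6 mm. That leaves 28 mm to push.

```bash
python3 -m pendant '0 3 0 0 0 0 255;0 6 0 0 0 0 255;0 9 0 0 0 0 255;0 12 0 0 0 0 255;0 15 0 0 0 0 255';python3 -m pendant '0 3 0 0 0 0 255;0 6 0 0 0 0 255;0 9 0 0 0 0 255;0 11 0 0 0 0 255;0 13 0 0 0 0 255';python3 -m pendant '0 0 0 0 0 0 255;0 0 0 0 0 0 255;0 -3 0 0 0 0 255;0 -8 0 0 0 0 255;0 -15 0 0 0 0 255';python3 -m pendant '0 0 -15 0 0 0 255;0 0 -40 0 0 0 255;0 0 -70 0 0 0 255;0 0 -95 0 0 0 255;0 30 -100 0 0 0 255';python3 -m pendant '0 35 0 0 0 0 255;0 70 0 0 0 0 255;0 95 0 0 0 0 255;0 110 0 0 0 0 255;0 110 0 0 0 0 255'; python3 -m pendant '0 0 0 0 0 0 255;0 0 0 0 0 0 255;0 0 0 0 0 0 255;0 0 0 0 0 0 255;0 0 0 0 0 0 255'; python3 - <<'E'
from h import *
where()
c=manip.get_calibration('wrist');np.save('c1.npy',c,allow_pickle=True)
a=manip.grab_frame('wrist')[:,:,::-1];b=manip.grab_frame('scene')[:,:,::-1]
cv2.imwrite('pics/w7.png',a)
cv2.imwrite('pics/c7.png',np.hstack([a[40:360,120:520],cv2.resize(b[150:270,225:375],(400,320),interpolation=2)]))
E
```

```text
time_s: 11.43
ee_pos: [0.5091, -0.0559, 0.0522]
ee_rot: [-3.118, 0.382, -0.0]
wrist_force: [0.7, -0.0, 0.3]
finger_gap: 0.0005
time_s: 11.85
ee_pos: [0.5059, -0.0685, 0.0522]
ee_rot: [-3.118, 0.383, -0.0]
wrist_force: [1.0, 0.5, 0.8]
finger_gap: 0.0005
time_s: 12.27
ee_pos: [0.5096, -0.0534, 0.0521]
ee_rot: [3.118, -0.383, -0.0]
wrist_force: [-0.0, -0.4, 0.6]
finger_gap: 0.0005
time_s: 12.68
ee_pos: [0.5055, -0.08, 0.1567]
ee_rot: [3.119, -0.375, 0.011]
wrist_force: [1.1, 0.4, -0.2]
finger_gap: 0.0008
time_s: 13.1
ee_pos: [0.4755, -0.1917, 0.1523]
ee_rot: [3.117, -0.386, 0.001]
wrist_force: [-0.6, 0.7, -0.1]
finger_gap: 0.0007
time_s: 13.52
ee_pos: [0.476, -0.1886, 0.1521]
ee_rot: [-3.118, 0.38, 0.0]
wrist_force: [0.4, 0.6, 0.6]
finger_gap: 0.0003
t 13.52 ledge xyz mm [ -0.7 -34.2 152.1] F [0.4 0.6 0.6] gap 0.0003
```

View pics/c7.png

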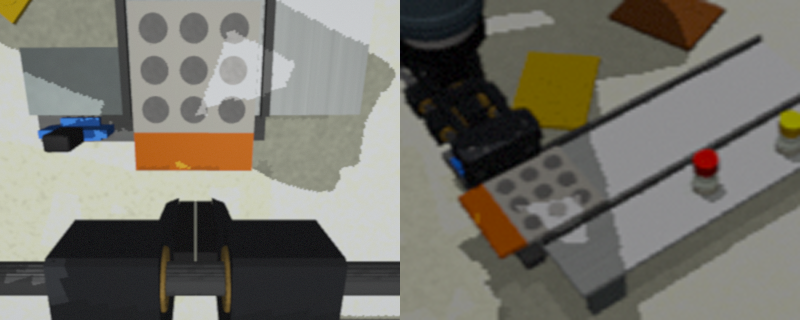

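```bash
python3 - <<'E'
from h import *
c=np.load('c1.npy',allow_pickle=True).item()
g=cv2.imread('pics/w7.png')
print('col of band rows',[(v,g[v,300].tolist()) for v in range(196,214)])
for nm,uv,z in(('deck end strip',(330,115),.05),('deck end platform L',(60,115),.05),('rail end',(262,115),.058),('band start',(193,133),.056),('front 165',(193,165),.056),('front 168',(193,168),.056),('blade R',(113,126),.064),('rail- in',(131,100),.058),('rail+ in',(259,100),.058)):
    print(nm,(led(ray('wrist',(uv[0]+120,uv[1]+40),z,c)[0])*1e3).round(1))
E
```

```text
col of band rows [(196, [30, 100, 186]), (197, [29, 100, 186]), (198, [28, 99, 185]), (199, [27, 99, 186]), (200, [25, 105, 187]), (201, [37, 125, 192]), (202, [41, 138, 197]), (203, [44, 153, 203]), (204, [47, 159, 205]), (205, [46, 157, 204]), (206, [46, 155, 204]), (207, [41, 150, 201]), (208, [37, 130, 195]), (209, [59, 118, 190]), (210, [119, 154, 195]), (211, [171, 195, 200]), (212, [187, 208, 205]), (213, [190, 208, 204])]
deck end strip [100.9   0.4  50. ]
deck end platform L [-103.2    0.3   50. ]
rail end [47.9  1.6 58. ]
band start [ -2.6 -12.3  56. ]
front 165 [ -2.6 -37.4  56. ]
front 168 [ -2.6 -39.8  56. ]
blade R [-60.2  -5.5  64. ]
rail- in [-47.3  12.4  58. ]
rail+ in [45.1 12.4 58. ]
```

```bash
python3 -c "
from station import manip
print(manip.close_job(),manip.read_state()['time_s'])"
```

```text
the job is handed in; nothing more can be done
the job is handed in; nothing more can be done
```

I slid the blue stop fully aside and pushed the card out until the whole orange band hangs past the end of the ledge. The job is handed in, at about 13.6 s of the 51 s allowed.

- **Stop:** I pushed the tab with closed fingertips until the wrist force rose to about 22 N at its end of travel. The last wrist picture puts it at about 0.087 m of 0.09.
- **Card:** I pushed it about 165 mm by its rear edge, and it looks flat and straight in its channel. The picture gives about 41–42 mm of overhang and the fingertip position about 40 mm; both are inside the 29–51 mm allowed. About 12 mm of white shows with the band.
- **Other items:** Nothing looked disturbed in the last pictures, though I only judged that by eye and the rack, box, bottle and green-banded card were out of frame. The fingers were raised clear of everything when I handed in.
- **Disagreement:** The top and wrist cameras differed by about 4 mm on where the ledge is. I used the wrist camera, and the pushes bore it out to within about 2 mm.

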